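# Seal a sample jar with disk and twist ring

### The arm

A 6-joint arm with a two-finger parallel gripper is mounted at the origin on the work surface. World frame = base frame: x ahead of the robot, y to its left, z up, the work surface at z = 0. Lengths are in m, angles in rad, forces in N, time in s.
With the tool pointing down it reaches from about 0.225 to 0.875 m from the base axis. Payload 3.4 kg.
Tool frame: the origin (TCP) lies at the very end of the fingers, on their centre line; the grasp point (between the pads) lies 19 mm behind it; z points along the fingers, y is the line along which they close (so a half turn about z gives the same grasp; the last joint's range is limited). The gripper opens to 85 mm and grips with 20 to 120 N. Pads are 22 mm wide; open, the fingers measure 114 mm over their backs; the gripper's body (76 mm by 85 mm) begins 54 mm behind the grasp point. The pads swing forward as they close: fully open they stand 13 mm farther back than shut.
Start: joints at [1.021, 0.276, 1.505, -0, 1.361, -0.121], TCP at [0.239, 0.523, 0.193] pointing down, gripper open.
Joint ranges: [-2.89, 2.89], [-0.75, 2.08], [0.22, 2.7], [-1.18, 4.32], [0.11, 2.71], [-2.7, 2.7]. Speed limits (rad/s): [2.57, 2.57, 3.14, 3.14, 3.14, 3.14].

### API

Orientations are given as a unit quaternion [w, x, y, z].
In Python, from rig import manip, get_image, camera_info gives the robot as it stands. The module is installed in compiled form; this text tells all that it offers.
- The arm moves only by the shell command python3 -m crank 'ROWS' [FORCE]. ROWS is a JSON object of lists of equal length, an entry for each row: "translation": the shift along the tool's x, y, z in mm, a list of three; "roll": the turn about the tool's z in rad; "fingers": the opening, from 0 (shut) to 1 (fully open). A call has 1 to 8 rows; each row shifts and turns the commanded pose from where the row before left it, along the tool's axes as they then stand; what a row does not reach is not made up. A row lasts 1/10 s, in which the tool goes at most 50 mm and 8.59 degrees, less where a joint would pass 70% of its speed; a pose out of reach is approached as far as the arm can. A call is refused whole if a number of a shift passes 50 or a number of a turn 0.15, either way. A call with a gripper value outside its range is refused whole. The fingers move at their own pace and stop on an object; FORCE is the grip in N (left out, the last holds). Time passes only in rows, so rows that do not move let the fingers close. It gives the time, the measured TCP pose, the force, the opening and the grip force at its end, in the units of the state.
- manip.get_state(): the state, without advancing time (a new reading comes with each control period).
- get_image(name): name is "side" or "top"; returns the picture (480x640x3 uint8, blue, green, red); there is no depth.
- camera_info(name): a dict with "mtx" (3x3 intrinsics, pixels), "rvec" (rotation vector, rad) and "tvec" (3), from world to camera coordinates, as OpenCV has them. Camera axes: x right, y down, z forward; pixel columns grow to the right and rows downward; lengths in m; the calibration is good to about 2 mm. A picture is of the moment at which its call begins. camera_info takes no time and is no camera call.
- manip.sign_off(): hands the job in; it is judged then, once.
The state is a dict: "clock": time; "qpos": joint angles; "qd": joint speeds; "effort": joint torques, N m; "position": TCP position; "ee_rot": TCP orientation; "contact_force": force on the tool from outside, world axes, zero at the start; "moment": the same for the moment, N m; "width": finger opening in m; "gripper_force": force on a finger pad.
Only numpy, scipy, OpenCV 4.12 (cv2) and the standard library are available. Lean on these libraries where they do the work, as an engineer would, in place of code of your own. Each camera call takes 0.05 s, during which the arm holds its last target. There are 200 camera calls.

### The job

Close the open jar that stands in the square foam block: set the orange sealing disk fully home in its mouth and let go of it, then lower the blue ring with the yellow bar over it, with the bar crosswise to the jar's two red wings, and twist the ring clockwise (seen from above) until the bar lies in line with the wings. Let go and leave disk and ring level in place; the small white disk and the small grey ring belong to another jar.

Things in the scene. Friction and masses are not known exactly. Their poses are not given: they have to be found in the camera images.
- jar: Open clear jar, fixed in a grey square foam block 100 x 100 x 45 mm. Origin: centre of the block's underside. Jar 76 mm wide, shoulder at z 71 mm; white neck from there to the rim at z 95, outside 52, inside 42 mm in diameter. Two red wings stick out of the neck along the jar's +x and -x, each 55 degrees wide, to 37 mm from the axis, z 89 to 94 mm.
- rim (a point): Centre of the jar's rim, 95 mm above its origin, same axes. The ring goes down only with its bar 45 to 125 degrees counterclockwise (from above) of the wings (x axis); 60 to 70 is good; either bar end counts. Turned clockwise (light friction) its lugs pass under the wings; small stops end the turn some 10 degrees past in line, and block turning the other way.
- disk: Loose orange sealing disk, 60 g, standing on its plug. Origin: centre of underside, z up. Plug tapers from 22 (bottom) to 37 mm diameter at z 9, straight to z 12; flange 50 mm in diameter, z 12 to 17; black round knob to grip, 14 mm in diameter, z 17 to 37. Seated, the flange lies on the rim: origin 83 mm above the jar's. The look-alike (white, 35 mm wide) is too small.
- ring: Loose blue ring, 120 g. Origin: centre of underside, z up. Outside 92, inside 84 mm, 24 mm high; top lip with a 36 mm hole, underside at z 20. Yellow bar along its x over the centre to grip across: 88 long, 18 wide, z 50 to 68. Under each bar end an inward lug, z 0 to 6, 17 wide, to 31 mm from the axis. Lip on the seated disk: origin 80 mm above the jar's. The grey one (69 mm) is too small.

How it is judged:
By the outcome, as a careful person would: the job done as asked, in the order asked, and still so for the second after the job is handed in, with the robot touching nothing.
It also fails if it takes over 64 s, if anything falls off the work surface, if the arm or the gripper's body presses on something with over 40 N, if the wrist force passes 120 N, or if a joint passes its speed limit or range.

## Working session

There is one attempt and no reset: what is moved stays moved. The work goes in short steps, Python scripts to look and compute and a shell command to move; the robot and the scene stay as the last step left them, time stands still between calls to the robot, and variables do not carry over. Pictures are saved under pics/ and viewed, at most 10 in all, crops included, and the job is handed in when it is done.

```bash
mkdir -p pics; python3 - <<'E'
from rig import manip,get_image,camera_info
import cv2,numpy as np
for n in("top","side"):
    cv2.imwrite(f"pics/{n}0.png",get_image(n))
    c=camera_info(n);R=cv2.Rodrigues(np.array(c["rvec"]))[0]
    print(n,np.round(c["mtx"],1).tolist(),(-R.T@np.array(c["tvec"]).ravel()).round(3),R.round(2).tolist())
s=manip.get_state();print(s)
E
```

```text
top [[600.6, 0.0, 300.6], [0.0, 600.6, 224.2], [0.0, 0.0, 1.0]] [0.341 0.008 1.029] [[-0.0, -1.0, 0.01], [-0.97, 0.0, -0.23], [0.23, -0.01, -0.97]]
side [[570.9, 0.0, 324.6], [0.0, 570.9, 246.2], [0.0, 0.0, 1.0]] [-0.026 -0.536  0.593] [[0.68, -0.74, 0.0], [-0.4, -0.37, -0.84], [0.62, 0.57, -0.55]]
{'clock': 0.1, 'qpos': array([ 1.02096055e+00,  2.76539998e-01,  1.50599222e+00, -4.17026582e-07,
        1.36070924e+00, -1.20988093e-01]), 'qd': array([-0.00080562, -0.00062561, -0.00388497,  0.00051688, -0.00013174,
       -0.00089606]), 'effort': array([ 3.81599375e-04, -4.17700267e+01, -2.46404493e+01, -7.56565601e-05,
        5.92142125e-03, -1.00438919e-05]), 'position': array([0.23881887, 0.52247772, 0.19202727]), 'ee_rot': array([-2.71166388e-04,  2.12784384e-01,  9.77098831e-01, -7.78529890e-04]), 'contact_force': array([-0.29299763,  0.05009126,  0.15634081]), 'moment': array([0.01469673, 0.02887912, 0.00303634]), 'gripper_force': 0.0, 'width': 0.08547180607890151}
```

View pics/top0.png

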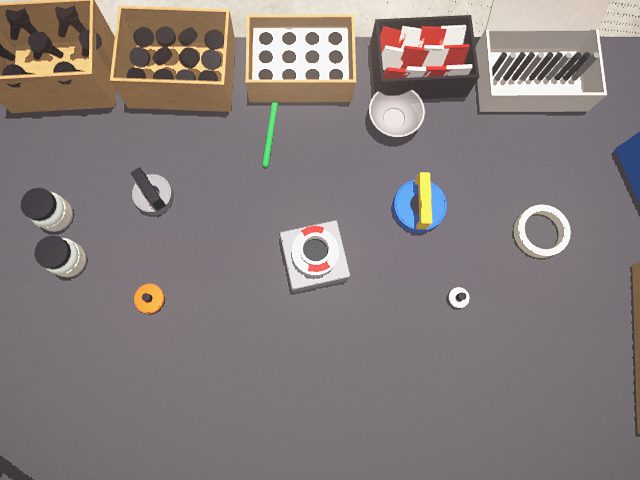

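View pics/side0.png

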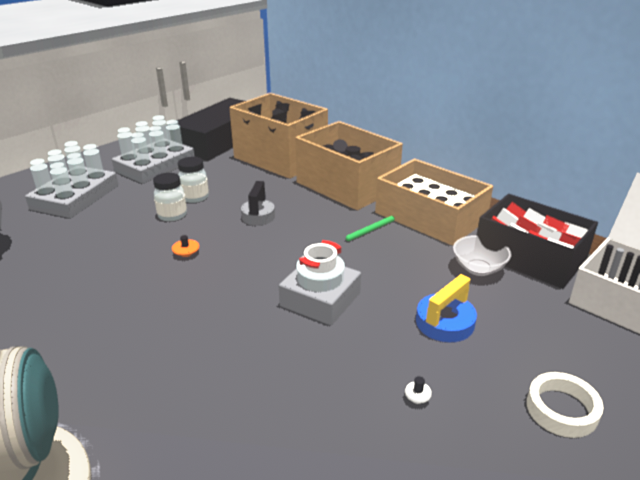

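```bash
cat > h.py <<'E'
from rig import manip,get_image,camera_info
import cv2,numpy as np
RNG=dict(orange=((8,150,120),(17,255,255)),blue=((105,150,60),(120,255,255)),yellow=((22,120,60),(34,255,255)),red=((0,150,100),(5,255,255)))
def cast(n,px,z):
    c=camera_info(n);R=cv2.Rodrigues(np.array(c["rvec"]))[0];C=-R.T@np.array(c["tvec"]).ravel()
    p=cv2.undistortPoints(np.array(px,float).reshape(-1,1,2),np.array(c["mtx"]),None).reshape(-1,2)
    d=np.c_[p,np.ones(len(p))]@R
    return (C+d*((z-C[2])/d[:,2])[:,None])[:,:2]
def blobs(im,col,box,amin=15):
    m=cv2.inRange(cv2.cvtColor(im,cv2.COLOR_BGR2HSV),*map(np.array,RNG[col]))
    k=np.zeros_like(m);x0,y0,x1,y1=box;k[y0:y1,x0:x1]=m[y0:y1,x0:x1]
    cs=cv2.findContours(k,cv2.RETR_EXTERNAL,cv2.CHAIN_APPROX_NONE)[0]
    return sorted([c.reshape(-1,2) for c in cs if cv2.contourArea(c)>=amin],key=len,reverse=True)
def circ(p):
    for _ in range(3):
        A=np.c_[2*p,np.ones(len(p))];s=np.linalg.lstsq(A,(p**2).sum(1),rcond=None)[0]
        c=s[:2];r=np.sqrt(s[2]+c@c);e=np.abs(np.hypot(*(p-c).T)-r);p=p[e<=max(np.percentile(e,85),1e-3)]
    return c,r
E
python3 - <<'E'
from h import *
B=dict(top=dict(o=(120,270,180,325),r=(380,160,460,240),j=(280,220,350,285)),side=dict(o=(160,225,210,265),r=(400,270,485,345),j=(290,230,350,275)))
for n in B:
    im=get_image(n);b=B[n]
    o=cv2.convexHull(np.vstack(blobs(im,"orange",b["o"]))).reshape(-1,2)
    print(n,"disk",circ(cast(n,o,.0145)))
    bl=np.vstack(blobs(im,"blue",b["r"]));hb=cv2.convexHull(bl).reshape(-1,2)
    y=blobs(im,"yellow",b["r"])[0]
    hb=np.array([p for p in hb if np.abs(y-p).sum(1).min()>4])
    print("ring",circ(cast(n,hb,.012)))
    R=cv2.minAreaRect(cast(n,y,.068).astype(np.float32)*1000);print("bar",np.round(cv2.boxPoints(R),1).tolist())
    w=blobs(im,"red",b["j"])[:2];c=[]
    for q in w:
        M=cv2.moments(q);c.append(cast(n,[[M["m10"]/M["m00"],M["m01"]/M["m00"]]],.0935)[0])
    print("jar",np.mean(c,0),np.degrees(np.arctan2(*(c[0]-c[1])[::-1])),np.linalg.norm(c[0]-c[1]))
t=get_image("top");cv2.imwrite("pics/z.png",np.hstack([cv2.resize(t[160:290,a:a+100],None,fx=4,fy=4,interpolation=2) for a in(270,370)]))
E
```

```text
top disk (array([0.45161652, 0.25638891]), np.float64(0.02479976645206051))
ring (array([ 0.61410727, -0.20960036]), np.float64(0.04600536391328858))
bar [[567.2999877929688, -214.8000030517578], [653.7000122070312, -216.1999969482422], [654.0, -199.0], [567.5999755859375, -197.60000610351562]]
jar [ 0.52107356 -0.02235171] -171.27697930571705 0.060860971512334175
side disk (array([0.44979125, 0.25195781]), np.float64(0.025662993443116223))
ring (array([ 0.60862769, -0.20859885]), np.float64(0.052505893634058325))
bar [[522.4000244140625, -238.60000610351562], [653.0, -240.60000610351562], [653.5999755859375, -200.8000030517578], [523.0, -198.6999969482422]]
jar [ 0.51953341 -0.02751177] -175.30939333965506 0.06293220022931531
```

View pics/z.png

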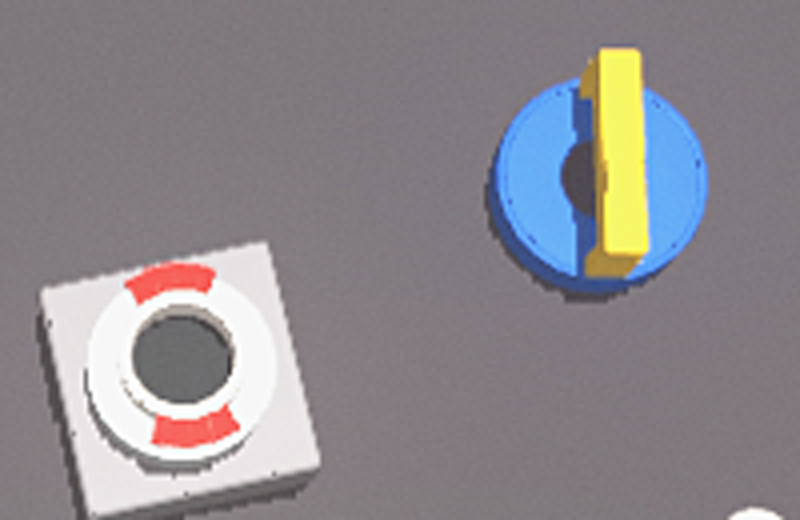

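```bash
cat >> h.py <<'E'
def delta(x,y,z,yaw):
    from scipy.spatial.transform import Rotation as Ro
    s=manip.get_state();q=s["ee_rot"];R=Ro.from_quat([*q[1:],q[0]]).as_matrix()
    yw=np.degrees(np.arctan2(R[1,1],R[0,1]));r=np.radians((yw-yaw+180)%360-180)
    print("t",round(s["clock"],2),"pos",s["position"].round(4),"yaw",yw.round(1),"F",s["contact_force"].round(1),"w",round(s["width"],4),"g",round(s["gripper_force"],1),"q6",s["qpos"][5].round(2))
    print("shift mm",(R.T@(np.array([x,y,z])-s["position"])*1000).round(1),"roll",r.round(3))
E
python3 -m crank '{"translation":[[0,0,5],[0,0,5],[0,0,5],[0,0,5],[0,0,5],[0,0,5],[0,0,5],[0,0,5]],"roll":[0.143,0.143,0.143,0.143,0.143,0.143,0.143,0.143],"fingers":[0.5,0.5,0.5,0.5,0.5,0.5,0.5,0.5]}' 30
python3 - <<'E'
from h import *
delta(.451,.2545,.07,0)
t=get_image("top");m=cv2.inRange(t,(120,120,120),(255,255,255));m[:215]=0;m[300:]=0;m[:,:275]=0;m[:,355:]=0
# block corners (top face z=.045)
c=max(cv2.findContours(m,0,2)[0],key=cv2.contourArea);a=cv2.approxPolyDP(cv2.convexHull(c),6,True).reshape(-1,2)
w=cast("top",a,.045)*1000;print(a.tolist(),w.round(1).tolist())
d=np.roll(w,-1,0)-w;print(np.degrees(np.arctan2(d[:,1],d[:,0])).round(1),np.hypot(*d.T).round(1))
E
```

```text
clock: 1.05
position: [0.239, 0.5229, 0.1525]
ee_rot: [0.0, 0.71, 0.704, -0.0]
contact_force: [-0.0, 0.3, 0.3]
width: 0.0429
gripper_force: 0.0
t 1.05 pos [0.239  0.5229 0.1525] yaw -0.5 F [-0.   0.3  0.3] w 0.0429 g 0.0 q6 1.03
shift mm [-266.7  214.1   82.5] roll -0.008
[[354, 215], [354, 299], [275, 299], [275, 215]] [[587.2, -90.0], [445.6, -86.4], [446.1, 42.7], [587.6, 43.4]]
[178.6  89.8   0.3 -90.2] [141.6 129.2 141.5 133.4]
```

```bash

python3 -m crank '{"translation":[[-33.3,26.8,7],[-33.3,26.8,7],[-33.3,26.8,7],[-33.3,26.8,7],[-33.3,26.8,7],[-33.3,26.8,7],[-33.3,26.8,7],[-33.3,26.8,7]],"roll":[-0.008,0,0,0,0,0,0,0],"fingers":[0.5,0.5,0.5,0.5,0.5,0.5,0.5,0.5]}' 30
python3 - <<'E'
from h import *
delta(.451,.2545,.07,0)
t=get_image("top");s=get_image("side")
u=t[180:330,80:230];v=s[150:300,110:260]
cv2.imwrite("pics/g.png",np.hstack([cv2.resize(i,(400,400),interpolation=2) for i in(u,v)]))
m=cv2.inRange(t,(150,150,150),(255,255,255));m[:215]=0;m[300:]=0;m[:,:275]=0;m[:,355:]=0
c=max(cv2.findContours(m,0,2)[0],key=cv2.contourArea);a=cv2.boxPoints(cv2.minAreaRect(c))
w=cast("top",a,.045)*1000;print(a.tolist(),w.round(1).tolist())
d=np.roll(w,-1,0)-w;print(np.degrees(np.arctan2(d[:,1],d[:,0])).round(1),np.hypot(*d.T).round(1))
E
```

```text
clock: 1.9
position: [0.4558, 0.2563, 0.0968]
ee_rot: [0.0, 0.704, 0.71, 0.0]
contact_force: [0.2, 0.5, -0.5]
width: 0.043
gripper_force: 0.0
t 1.9 pos [0.4558 0.2563 0.0968] yaw 0.5 F [ 0.2  0.5 -0.5] w 0.043 g 0.0 q6 0.37
shift mm [-1.7 -4.9 26.8] roll 0.009
[[279.0117492675781, 231.55291748046875], [337.1411437988281, 218.63528442382812], [349.9646911621094, 276.3411560058594], [291.8352966308594, 289.2587890625]] [[558.9, 36.6], [580.9, -61.4], [482.9, -80.7], [461.9, 15.2]]
[ -77.3 -168.8  102.3   12.4] [100.4  99.9  98.2  99.3]
```

View pics/g.png

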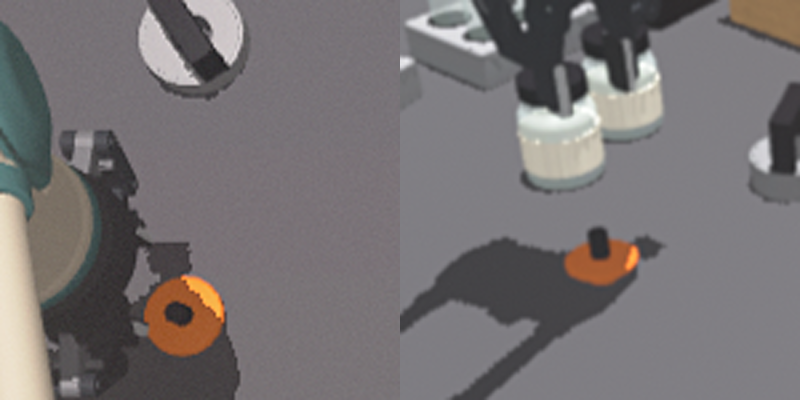

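```bash
python3 - <<'E'
from h import *
print(cast("side",[[184,187.5]],.1),cast("side",[[184,236]],.037),cast("top",[[146.8,297.4]],.035))
E
```

```text
[[0.49989462 0.30590898]] [[0.45210073 0.25337843]] [[0.4505903 0.2544612]]
```

```bash

python3 -m crank '{"translation":[[-1.7,-4.9,15],[0,0,20],[0,0,20],[0,0,15],[0,0,6.8],[0,0,0],[0,0,0],[0,0,0]],"roll":[0.009,0,0,0,0,0,0,0],"fingers":[0.4,0.4,0.4,0.4,0.4,0.4,0,0]}' 30
python3 -m crank '{"translation":[[0,0,0],[0,0,0],[0,0,0]],"roll":[0,0,0],"fingers":[0,0,0]}' 40
python3 -c "
from h import *
delta(.451,.2545,.07,0)"
```

```text
clock: 2.8
position: [0.4506, 0.2564, 0.0209]
ee_rot: [0.0, 0.708, 0.706, 0.001]
contact_force: [0.1, 0.9, -0.7]
width: 0.006
gripper_force: 0.0
clock: 3.1
position: [0.4501, 0.256, 0.0204]
ee_rot: [0.0, 0.708, 0.706, 0.0]
contact_force: [-0.3, -0.6, -0.3]
width: 0.0002
gripper_force: 0.0
t 3.1 pos [0.4501 0.256  0.0204] yaw -0.2 F [-0.3 -0.6 -0.3] w 0.0002 g 0.0 q6 0.39
shift mm [ -1.5   0.9 -49.6] roll -0.003
```

```bash
python3 - <<'E'
from h import *
t=get_image("top");s=get_image("side")
cv2.imwrite("pics/g2.png",np.hstack([cv2.resize(i,(400,400),interpolation=2) for i in(t[230:380,60:210],s[150:300,110:260])]))
E
```

```text
(no output)
```

View pics/g2.png

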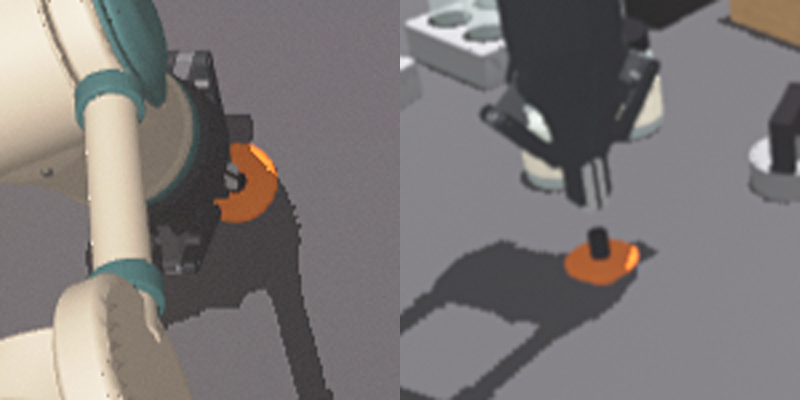

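```bash
cat >> h.py <<'E'
def tri(pt,ps):
    P=[]
    for n in("top","side"):
        c=camera_info(n);P.append(np.array(c["mtx"])@np.c_[cv2.Rodrigues(np.array(c["rvec"]))[0],np.array(c["tvec"]).ravel()])
    X=cv2.triangulatePoints(P[0],P[1],np.array(pt,float).reshape(2,1),np.array(ps,float).reshape(2,1)).ravel();return X[:3]/X[3]
E
python3 - <<'E'
from h import *
print("tip",tri([148.9,296.8],[183.9,226.9]),"knobtop",tri([146.8,297.4],[184,236]))
for z in(.02,.04,.06):print(z,cast("top",[[148.9,296.8]],z),cast("side",[[183.9,226.9]],z))
E
```

```text
tip [0.44888929 0.24438618 0.06153515] knobtop [0.45105367 0.25344638 0.03733155]
0.02 [[0.45324031 0.25472805]] [[0.48636514 0.30519215]]
0.04 [[0.45100719 0.2498318 ]] [[0.46846647 0.2758112 ]]
0.06 [[0.44877408 0.24493555]] [[0.4505678  0.24643026]]
```

```bash
python3 - <<'E'
from h import *
delta(.451,.2545,.07,0)
t=get_image("top");s=get_image("side")
cv2.imwrite("pics/g3.png",np.hstack([cv2.resize(i,(400,533),interpolation=2) for i in(t[250:330,120:180],s[190:270,155:215])]))
E
```

```text
t 3.2 pos [0.45   0.2559 0.0202] yaw -0.2 F [-0.2 -1.1 -1.4] w -0.0 g 0.0 q6 0.39
shift mm [ -1.4   1.  -49.8] roll -0.003
```

View pics/g3.png

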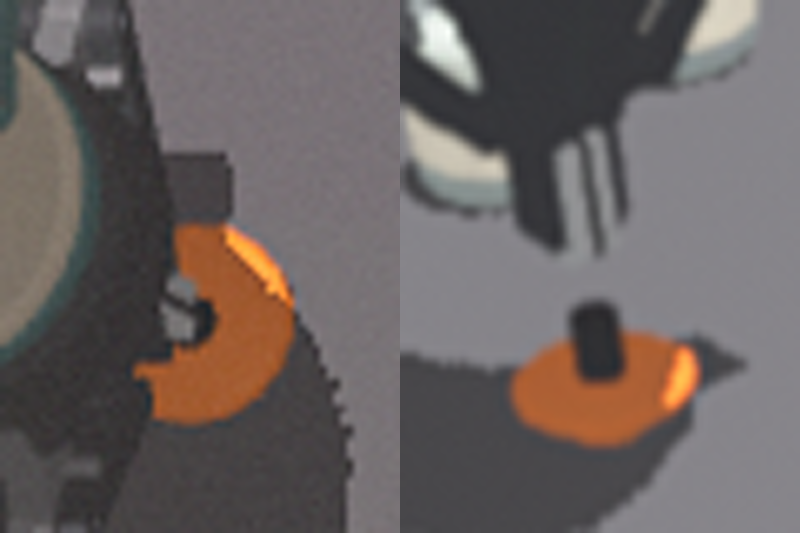

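```bash

python3 -m crank '{"translation":[[-1,0.5,0],[0,0,0],[0,0,0],[0,0,0],[0,0,6],[0,0,0]],"roll":[0,0,0,0,0,0],"fingers":[0.35,0.35,0.35,0.35,0.35,0.35]}' 30
python3 -m crank '{"translation":[[0,0,5],[0,0,5],[0,0,0]],"roll":[0,0,0],"fingers":[0.35,0.35,0.35]}'
python3 - <<'E'
from h import *
delta(.451,.2545,.07,0)
t=get_image("top");s=get_image("side")
cv2.imwrite("pics/g4.png",np.hstack([cv2.resize(i,(400,533),interpolation=2) for i in(t[250:330,120:180],s[190:270,155:215])]))
E
```

```text
clock: 3.9
position: [0.4498, 0.2547, 0.0132]
ee_rot: [-0.0, 0.708, 0.706, -0.001]
contact_force: [-0.5, -0.6, -0.7]
width: 0.0299
gripper_force: 0.0
clock: 4.2
position: [0.4497, 0.2546, 0.0031]
ee_rot: [-0.0, 0.708, 0.706, -0.001]
contact_force: [0.1, 1.1, -0.1]
width: 0.03
gripper_force: 0.0
t 4.2 pos [0.4497 0.2546 0.0031] yaw -0.2 F [ 0.1  1.1 -0.1] w 0.03 g 0.0 q6 0.38
shift mm [ -0.2   1.2 -66.9] roll -0.003
```

View pics/g4.png

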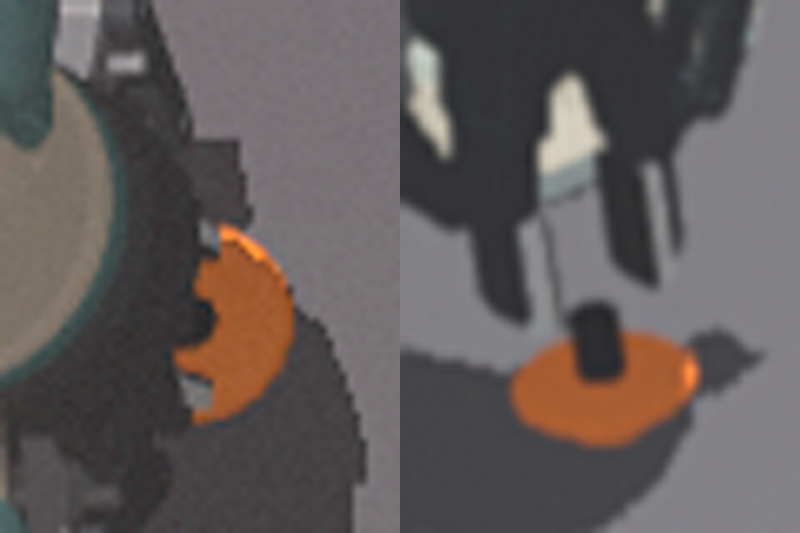

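```bash

python3 -m crank '{"translation":[[0,1.2,5],[0,0,4],[0,0,2],[0,0,0]],"roll":[0,0,0,0],"fingers":[0.35,0.35,0.35,0.35]}' 30
python3 -m crank '{"translation":[[0,0,0],[0,0,0],[0,0,0],[0,0,0]],"roll":[0,0,0,0],"fingers":[0,0,0,0]}' 40
python3 - <<'E'
from h import *
delta(.451,.2545,.07,0)
E
```

```text
clock: 4.7
position: [0.4512, 0.2548, -0.0074]
ee_rot: [-0.0, 0.708, 0.706, -0.0]
contact_force: [0.3, 0.8, -0.1]
width: 0.0297
gripper_force: 0.0
clock: 5.1
position: [0.4518, 0.255, -0.0069]
ee_rot: [0.0, 0.708, 0.706, 0.0]
contact_force: [-0.4, -1.3, -0.5]
width: 0.0109
gripper_force: 39.0
t 5.1 pos [ 0.4518  0.255  -0.0069] yaw -0.2 F [-0.4 -1.3 -0.5] w 0.0109 g 39.0 q6 0.38
shift mm [ -0.4  -0.8 -76.9] roll -0.003
```

```bash

python3 -m crank '{"translation":[[0,0,-8],[0,0,-20],[0,0,-30],[0,0,-30],[0,0,-30],[0,0,-22],[0,0,0]],"roll":[0,0,0,0,0,0,0],"fingers":[0,0,0,0,0,0,0]}' 50
python3 - <<'E'
from h import *
delta(.521,-.023,.12,0)
t=get_image("top");s=get_image("side")
cv2.imwrite("pics/g5.png",np.hstack([cv2.resize(i,(400,500),interpolation=2) for i in(t[240:340,100:180],s[130:230,140:220])]))
E
```

```text
clock: 5.8
position: [0.454, 0.2559, 0.1369]
ee_rot: [0.002, 0.708, 0.706, 0.004]
contact_force: [0.9, -0.6, -0.8]
width: 0.0104
gripper_force: 48.8
t 5.8 pos [0.454  0.2559 0.1369] yaw -0.2 F [ 0.9 -0.6 -0.8] w 0.0104 g 48.8 q6 0.38
shift mm [-278.8   67.7   16.5] roll -0.003
```

View pics/g5.png

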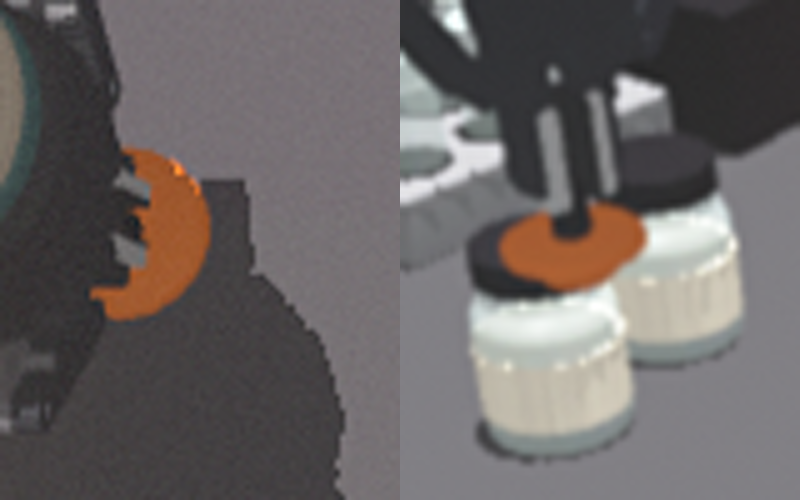

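```bash

python3 -m crank '{"translation":[[-20,4,0],[-40,10,0],[-43,11,0],[-43,11,0],[-43,11,0],[-43,11,0],[-32,7,0],[-15,2.7,0]],"roll":[0,0,0,0,0,0,0,0],"fingers":[0,0,0,0,0,0,0,0]}' 
python3 -m crank '{"translation":[[0,0,12],[0,0,12],[0,0,0]],"roll":[0,0,0],"fingers":[0,0,0]}' 
python3 - <<'E'
from h import *
delta(.521,-.023,.12,0)
t=get_image("top");s=get_image("side")
cv2.imwrite("pics/g6.png",np.hstack([cv2.resize(i,(400,500),interpolation=2) for i in(t[190:290,270:350],s[190:290,280:360])]))
o=cv2.convexHull(np.vstack(blobs(t,"orange",(250,180,370,300)))).reshape(-1,2)
print(circ(cast("top",o,.1345)))
E
```

```text
clock: 6.7
position: [0.5179, -0.0269, 0.1312]
ee_rot: [-0.001, 0.709, 0.705, -0.001]
contact_force: [-0.4, 1.2, 0.9]
width: 0.0098
gripper_force: 48.8
clock: 7.0
position: [0.5156, -0.0223, 0.1061]
ee_rot: [-0.003, 0.708, 0.707, -0.002]
contact_force: [-0.1, 0.4, -0.4]
width: 0.01
gripper_force: 48.8
t 7.0 pos [ 0.5156 -0.0223  0.1061] yaw -0.1 F [-0.1  0.4 -0.4] w 0.01 g 48.8 q6 -0.18
shift mm [ -0.7   5.3 -14. ] roll -0.002
(array([ 0.50109295, -0.00369586]), np.float64(0.00946396357901394))
```

View pics/g6.png

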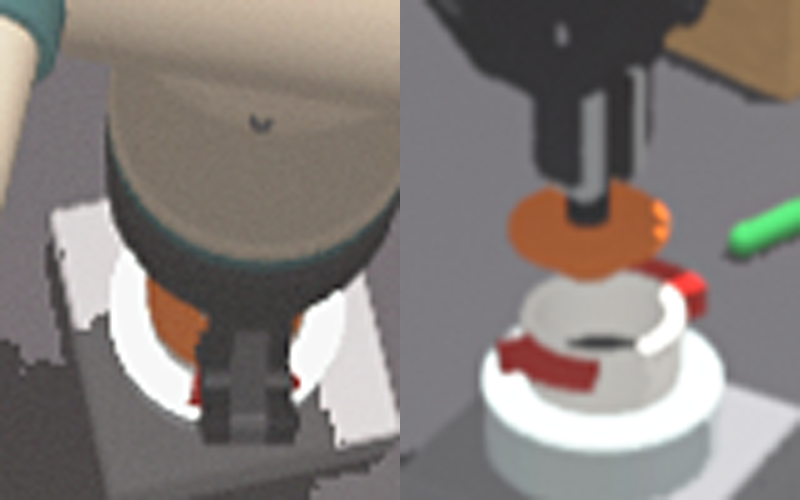

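```bash

python3 -m crank '{"translation":[[0,5.3,3],[0,0,3],[0,0,0],[0,0,0]],"roll":[0,0,0,0],"fingers":[0,0,0,0]}' 
python3 - <<'E'
from h import *
delta(.521,-.023,.095,0)
s=get_image("side");z=manip.get_state()["position"][2]+.007
o=cv2.convexHull(np.vstack(blobs(s,"orange",(295,215,345,255)))).reshape(-1,2)
print(o[:,0].min(),o[:,0].max(),o[:,1].min(),o[:,1].max())
print("disk",circ(cast("side",o,z+.0145)),cv2.fitEllipse(o))
print("rim",cast("side",[[321.2,252.4]],.095))
# neck left/right edges by brightness rows just below rim, wings' red bbox
hs=cv2.cvtColor(s,cv2.COLOR_BGR2HSV)
for c in blobs(s,"red",(290,230,350,275)):print("red",cast("side",[c.mean(0)],.0935),c.min(0),c.max(0))
for r in(254,256,258):print(r,hs[r,296:346,2].tolist())
E
```

```text
clock: 7.5
position: [0.5238, -0.0241, 0.103]
ee_rot: [-0.0, 0.708, 0.706, 0.0]
contact_force: [0.2, 0.3, -1.0]
width: 0.0098
gripper_force: 48.9
t 7.5 pos [ 0.5238 -0.0241  0.103 ] yaw -0.2 F [ 0.2  0.3 -1. ] w 0.0098 g 48.9 q6 -0.18
shift mm [ 1.1 -2.8  8. ] roll -0.003
307 337 228 245
disk (array([ 0.52161962, -0.0264187 ]), np.float64(0.02451281740170102)) ((321.600830078125, 236.115478515625), (17.74374771118164, 30.72184181213379), 89.93974304199219)
rim [[ 0.51968247 -0.02717956]]
red [[ 0.48800102 -0.03072806]] [300 258] [318 266]
red [[ 0.54952422 -0.03228896]] [331 243] [340 252]
254 [129, 129, 129, 128, 129, 128, 131, 145, 168, 180, 182, 177, 176, 178, 181, 183, 184, 186, 187, 187, 188, 188, 190, 190, 190, 190, 189, 189, 188, 187, 186, 186, 184, 182, 181, 175, 174, 209, 253, 255, 254, 170, 127, 124, 126, 129, 130, 130, 130, 130]
256 [129, 129, 129, 128, 133, 157, 194, 218, 183, 166, 173, 180, 180, 179, 181, 184, 184, 185, 186, 186, 178, 171, 170, 170, 171, 169, 169, 174, 178, 184, 185, 185, 184, 181, 181, 192, 234, 255, 255, 253, 233, 237, 227, 181, 143, 127, 126, 129, 130, 130]
258 [128, 129, 128, 135, 149, 150, 149, 148, 140, 138, 142, 157, 172, 180, 182, 184, 178, 146, 116, 97, 81, 69, 65, 64, 65, 65, 66, 75, 85, 99, 119, 156, 176, 180, 221, 255, 255, 240, 218, 205, 238, 255, 255, 255, 252, 198, 143, 127, 128, 129]
```

```bash

python3 -m crank '{"translation":[[0,-2,5],[0,0,5],[0,0,4],[0,0,3],[0,0,0]],"roll":[0,0,0,0,0],"fingers":[0,0,0,0,0]}' 
python3 -c "
from h import *
delta(.5215,-.0243,.076,0)"
python3 -m crank '{"translation":[[0,0,3],[0,0,0]],"roll":[0,0],"fingers":[0,0]}' 
python3 -c "
from h import *
delta(.5215,-.0243,.076,0)"
```

```text
clock: 8.05
position: [0.5214, -0.0243, 0.0854]
ee_rot: [-0.001, 0.708, 0.706, -0.0]
contact_force: [0.0, -0.2, 0.2]
width: 0.0101
gripper_force: 48.9
t 8.05 pos [ 0.5214 -0.0243  0.0854] yaw -0.2 F [ 0.  -0.2  0.2] w 0.0101 g 48.9 q6 -0.18
shift mm [-0.   0.2  9.4] roll -0.003
clock: 8.25
position: [0.5217, -0.0243, 0.0827]
ee_rot: [-0.0, 0.708, 0.706, -0.0]
contact_force: [-0.8, -1.1, -0.6]
width: 0.01
gripper_force: 48.9
t 8.25 pos [ 0.5217 -0.0243  0.0827] yaw -0.2 F [-0.8 -1.1 -0.6] w 0.01 g 48.9 q6 -0.18
shift mm [-0.  -0.2  6.7] roll -0.003
```

```bash

python3 -m crank '{"translation":[[0,0,3],[0,0,0]],"roll":[0,0],"fingers":[0,0]}' 
python3 -m crank '{"translation":[[0,0,2],[0,0,0]],"roll":[0,0],"fingers":[0,0]}' 
python3 -m crank '{"translation":[[0,0,2],[0,0,0]],"roll":[0,0],"fingers":[0,0]}'|grep -E "pos|force" 
python3 -m crank '{"translation":[[0,0,1],[0,0,0]],"roll":[0,0],"fingers":[0,0]}'|grep -E "pos|force"
```

```text
clock: 8.45
position: [0.5216, -0.0242, 0.0797]
ee_rot: [-0.0, 0.708, 0.706, -0.0]
contact_force: [0.2, -0.2, -0.9]
width: 0.01
gripper_force: 48.9
clock: 8.65
position: [0.5216, -0.0243, 0.0778]
ee_rot: [-0.0, 0.708, 0.706, -0.0]
contact_force: [-0.2, 0.5, -0.8]
width: 0.01
gripper_force: 48.9
position: [0.5223, -0.0243, 0.0762]
contact_force: [0.8, -0.0, -0.0]
gripper_force: 49.1
position: [0.5225, -0.0243, 0.076]
contact_force: [0.5, -0.4, 4.7]
gripper_force: 49.7
```

```bash

python3 -m crank '{"translation":[[0,0,1],[0,0,0]],"roll":[0,0],"fingers":[0,0]}'|grep -E "pos|force" 
python3 -m crank '{"translation":[[0,0,0],[0,0,0],[0,0,0],[0,0,-5]],"roll":[0,0,0,0],"fingers":[0.3,0.3,0.3,0.3]}'|grep -E "pos|force|width"
python3 -m crank '{"translation":[[0,0,-20],[0,0,-30],[0,0,-30],[0,0,-10]],"roll":[0,0,0,0],"fingers":[0.3,0.3,0.3,0.3]}'|grep -E "pos|force|width"
python3 - <<'E'
from h import *
s=get_image("side")
o=cv2.convexHull(np.vstack(blobs(s,"orange",(285,215,355,275)))).reshape(-1,2)
print("disk",circ(cast("side",o,.0975)),cv2.fitEllipse(o))
for c in blobs(s,"red",(290,230,350,275)):print("red",cast("side",[c.mean(0)],.0935),c.min(0),c.max(0))
delta(.521,-.023,.2,-90)
E
```

```text
position: [0.5225, -0.0243, 0.0759]
contact_force: [-2.3, 0.2, 11.6]
gripper_force: 50.3
position: [0.5209, -0.0241, 0.0782]
contact_force: [-0.6, 0.3, -0.0]
width: 0.0259
gripper_force: 0.0
position: [0.5238, -0.0246, 0.1721]
contact_force: [0.4, -0.3, -0.2]
width: 0.0256
gripper_force: 0.0
disk (array([ 0.52076387, -0.02560528]), np.float64(0.023769801534762332)) ((321.0748596191406, 250.4676971435547), (16.927682876586914, 30.402057647705078), 87.53065490722656)
red [[ 0.48797559 -0.03070061]] [300 258] [318 266]
red [[ 0.54890023 -0.0350879 ]] [334 244] [340 252]
t 10.1 pos [ 0.5239 -0.0247  0.1723] yaw -0.2 F [0.9 0.1 0.9] w 0.0256 g 0.0 q6 -0.18
shift mm [  1.6  -2.7 -27.7] roll 1.568
```

```bash

python3 -m crank '{"translation":[[0,-1.2,20],[0,0,20],[0,0,15],[0,0,8],[0,0,3],[0,0,0],[0,0,0]],"roll":[0,0,0,0,0,0,0],"fingers":[0,0,0,0,0,0,0]}'|grep -E "pos|force|width"
python3 -m crank '{"translation":[[0,0,4],[0,0,4],[0,0,0]],"roll":[0,0,0],"fingers":[0,0,0]}'|grep -E "pos|force|width"
```

```text
position: [0.5211, -0.0244, 0.1034]
contact_force: [0.1, 1.5, -0.1]
width: 0.0003
gripper_force: 0.0
position: [0.5202, -0.0242, 0.0946]
contact_force: [-1.2, -0.0, -0.7]
width: 0.0
gripper_force: 0.0
```

```bash

python3 -m crank '{"translation":[[0,0,3],[0,0,0]],"roll":[0,0],"fingers":[0,0]}'|grep -E "pos|contact"
```

```text
position: [0.5203, -0.0242, 0.0917]
contact_force: [-0.5, -0.2, -0.7]
```

```bash

python3 -m crank '{"translation":[[0,0,3],[0,0,0]],"roll":[0,0],"fingers":[0,0]}'|grep -E "pos|contact"
python3 -m crank '{"translation":[[0,0,2],[0,0,0]],"roll":[0,0],"fingers":[0,0]}'|grep -E "pos|contact"
```

```text
position: [0.5203, -0.0242, 0.0886]
contact_force: [-1.1, 0.5, 0.5]
position: [0.5204, -0.0243, 0.0868]
contact_force: [-0.3, 0.3, -0.9]
```

```bash

python3 -m crank '{"translation":[[0,0,2],[0,0,0]],"roll":[0,0],"fingers":[0,0]}'|grep -E "pos|contact"
python3 -m crank '{"translation":[[0,0,2],[0,0,0]],"roll":[0,0],"fingers":[0,0]}'|grep -E "pos|contact"
```

```text
position: [0.5204, -0.0243, 0.0848]
contact_force: [-1.5, 0.2, -0.4]
position: [0.5204, -0.0242, 0.0828]
contact_force: [-0.4, -0.5, 0.4]
```

```bash

python3 -m crank '{"translation":[[0,0,1],[0,0,0]],"roll":[0,0],"fingers":[0,0]}'|grep -E "pos|contact"
python3 -m crank '{"translation":[[0,0,1.5],[0,0,0]],"roll":[0,0],"fingers":[0,0]}'|grep -E "pos|contact"
python3 - <<'E'
from h import *
s=get_image("side")
o=cv2.convexHull(np.vstack(blobs(s,"orange",(285,215,355,275)))).reshape(-1,2)
print("disk",circ(cast("side",o,.0975)),cv2.fitEllipse(o))
# column profile through the finger tips/knob
v=cv2.cvtColor(s,cv2.COLOR_BGR2GRAY)
for r in range(214,252,2):print(r,v[r,308:334].tolist())
E
```

```text
position: [0.5205, -0.0243, 0.0819]
contact_force: [0.4, -0.0, -0.0]
position: [0.5208, -0.0243, 0.0815]
contact_force: [-2.5, -0.3, 6.6]
disk (array([ 0.52095066, -0.02570131]), np.float64(0.02397002531780564)) ((320.96527099609375, 250.55783081054688), (16.802032470703125, 30.42134666442871), 87.70095825195312)
214 [54, 54, 54, 53, 54, 54, 53, 53, 53, 54, 54, 53, 54, 54, 54, 54, 53, 54, 55, 55, 54, 55, 55, 51, 66, 106]
216 [54, 53, 54, 53, 54, 54, 53, 53, 56, 54, 53, 54, 54, 54, 54, 53, 54, 53, 54, 53, 53, 52, 52, 60, 88, 118]
218 [52, 53, 53, 54, 55, 54, 54, 55, 53, 54, 55, 55, 54, 54, 55, 53, 53, 56, 73, 88, 83, 66, 75, 104, 121, 126]
220 [73, 60, 55, 52, 54, 53, 55, 55, 55, 55, 54, 54, 54, 54, 52, 56, 63, 72, 95, 124, 127, 100, 94, 119, 125, 124]
222 [124, 119, 103, 77, 59, 54, 54, 55, 55, 55, 55, 54, 56, 68, 85, 108, 122, 106, 77, 105, 123, 100, 94, 118, 125, 125]
224 [124, 126, 124, 107, 71, 54, 54, 55, 55, 54, 55, 53, 62, 94, 127, 136, 133, 110, 78, 105, 124, 101, 94, 118, 125, 124]
226 [124, 125, 123, 107, 72, 55, 54, 55, 55, 55, 55, 54, 60, 95, 129, 136, 132, 109, 78, 105, 
[... 827 characters left out ...]
, 109, 109, 119, 132, 136, 136, 131, 108, 88, 104, 116, 118, 121, 125, 125, 126]
242 [126, 125, 126, 125, 122, 122, 121, 113, 85, 58, 60, 78, 100, 114, 113, 91, 76, 82, 89, 89, 87, 82, 86, 88, 93, 104]
244 [122, 121, 116, 112, 108, 107, 108, 104, 83, 57, 50, 48, 49, 49, 48, 46, 58, 88, 105, 108, 107, 106, 104, 97, 88, 81]
246 [109, 107, 106, 107, 108, 107, 108, 105, 82, 58, 50, 52, 51, 51, 51, 49, 59, 89, 105, 108, 108, 107, 107, 108, 105, 116]
248 [106, 107, 107, 107, 107, 107, 109, 105, 84, 59, 49, 51, 52, 51, 50, 50, 60, 89, 106, 108, 108, 108, 108, 106, 103, 138]
250 [106, 107, 107, 107, 107, 107, 108, 109, 104, 87, 73, 62, 58, 60, 63, 68, 88, 104, 108, 108, 108, 108, 108, 107, 103, 137]
```

```bash

python3 -m crank '{"translation":[[0,0,-20],[0,0,-40],[0,0,-40],[0,0,-20],[0,0,0]],"roll":[0.1,0.143,0.143,0.143,0.143],"fingers":[0,0,0.4,0.6,0.6]}'|grep -E "pos|contact"
python3 - <<'E'
from h import *
delta(.612,-.2085,.12,-90.9)
a=cast("top",[[425,172],[427,223.2]],.068);print(a,a.mean(0),cast("top",[[420.4,205.6]],.024))
# side view: bar top face & ring by rays
t=get_image("top");s=get_image("side")
y=blobs(t,"yellow",(380,160,460,240))[0];hsv=cv2.cvtColor(t,cv2.COLOR_BGR2HSV)
m=cv2.inRange(hsv,(22,100,225),(34,255,255));m[:160]=0;m[240:]=0;m[:,:380]=0;m[:,460:]=0
c=max(cv2.findContours(m,0,1)[0],key=cv2.contourArea);r=cv2.minAreaRect(cast("top",c.reshape(-1,2),.068).astype(np.float32)*1000);print("topface",r)
ys=blobs(s,"yellow",(400,260,490,345))[0]
h=cv2.convexHull(np.vstack(blobs(s,"blue",(400,270,490,345)))).reshape(-1,2)
h=np.array([p for p in h if np.abs(ys-p).sum(1).min()>4]);print("side blue px",h.min(0),h.max(0))
l=h[h[:,0].argmin()];rr=h[h[:,0].argmax()];print(cast("side",[l,rr],.012),cast("side",[l,rr],.012).mean(0))
E
```

```text
position: [0.5231, -0.0247, 0.2044]
contact_force: [0.3, -0.3, -0.7]
t 13.05 pos [ 0.5231 -0.0247  0.2044] yaw -39.0 F [ 0.3 -0.3 -0.7] w 0.0432 g 0.0 q6 0.5
shift mm [-87.2 184.1  85.4] roll 0.906
[[ 0.65547787 -0.20885922]
 [ 0.56712225 -0.20755996]] [ 0.61130006 -0.20820959] [[ 0.60886975 -0.20762567]]
topface ((610.6617431640625, -206.96302795410156), (17.070894241333008, 86.3324203491211), 89.11360931396484)
side blue px [417 296] [476 340]
[[ 0.57326363 -0.1807401 ]
 [ 0.6463181  -0.24196612]] [ 0.60979087 -0.21135311]
```

```bash

python3 -m crank '{"translation":[[0,0,0],[0,0,0],[0,0,0],[0,0,0],[0,0,0],[0,0,0],[0,0,0]],"roll":[0.13,0.13,0.13,0.13,0.13,0.13,0.126],"fingers":[0.6,0.6,0.6,0.6,0.6,0.6,0.6]}'|grep -E "pos|contact"
python3 -c "
from h import *
delta(.611,-.2080,.12,-90.9)"
```

```text
position: [0.5199, -0.0242, 0.1995]
contact_force: [0.9, -0.5, 1.3]
t 13.85 pos [ 0.5199 -0.0242  0.1995] yaw -90.7 F [ 0.9 -0.5  1.3] w 0.0512 g 0.0 q6 1.4
shift mm [ 93.4 182.8  79.2] roll 0.004
```

```bash

python3 -m crank '{"translation":[[10,20,0],[16,32,10],[18,36,18],[18,35,20],[14,28,17],[12,22,10],[5,10,4],[0,0,0]],"roll":[0,0,0,0,0,0,0,0],"fingers":[0.5,0.5,0.5,0.5,0.5,0.5,0.5,0.5]}'|grep -E "pos|contact"
python3 -m crank '{"translation":[[0,0,0],[0,0,0]],"roll":[0,0],"fingers":[0.5,0.5]}'|grep -E "contact"
python3 -c "
from h import *
delta(.611,-.2080,.004,-90.9)"
```

```text
position: [0.6113, -0.209, 0.1198]
contact_force: [-0.6, -0.6, -0.2]
contact_force: [-0.2, 0.3, -0.3]
t 14.85 pos [ 0.6114 -0.2069  0.1223] yaw -90.5 F [-0.2  0.3 -0.3] w 0.0429 g 0.0 q6 1.14
shift mm [ -0.5   1.1 118.3] roll 0.007
```

```bash

python3 -m crank '{"translation":[[0,1,20],[0,0,30],[0,0,25],[0,0,15],[0,0,10],[0,0,9],[0,0,7],[0,0,0]],"roll":[0.007,0,0,0,0,0,0,0],"fingers":[0.5,0.5,0.5,0.5,0.5,0.5,0.5,0.5]}'|grep -E "pos|contact"
python3 -c "
from h import *
delta(.611,-.2080,.004,-90.9)"
python3 -m crank '{"translation":[[0,0,0],[0,0,0],[0,0,0],[0,0,0]],"roll":[0,0,0,0],"fingers":[0,0,0,0]}' 60
```

```text
position: [0.6114, -0.2089, 0.0051]
contact_force: [-0.1, -0.3, -0.2]
t 15.65 pos [ 0.6114 -0.2089  0.0051] yaw -91.0 F [-0.1 -0.3 -0.2] w 0.0429 g 0.0 q6 1.15
shift mm [-0.4 -0.9  1.1] roll -0.001
clock: 16.05
position: [0.6125, -0.2096, 0.0064]
ee_rot: [0.0, 1.0, -0.009, 0.001]
contact_force: [0.0, 0.9, 4.3]
width: 0.0168
gripper_force: 60.7
```

```bash

python3 -m crank '{"translation":[[0,0,-5],[0,0,-10],[0,0,-20],[0,0,-30],[0,0,-30],[0,0,-25],[0,0,-15],[0,0,0]],"roll":[0,0,0,0,0,0,0,0],"fingers":[0,0,0,0,0,0,0,0]}' 80
python3 - <<'E'
from h import *
delta(.5225,-.0243,.145,-14)
z=manip.get_state()["position"][2]-.0055
for n,b in(("top",(360,120,520,260)),("side",(380,150,520,345))):
    im=get_image(n);y=blobs(im,"yellow",b);bl=blobs(im,"blue",b)
    if y:
        r=cv2.minAreaRect(cast(n,np.vstack(y),z+.068).astype(np.float32)*1000);print(n,"bar",np.round(r[0],1),np.round(r[1],1),r[2])
    h=cv2.convexHull(np.vstack(bl)).reshape(-1,2);print("ring",circ(cast(n,h,z+.012)),cv2.fitEllipse(h))
E
```

```text
clock: 16.85
position: [0.6133, -0.2099, 0.1438]
ee_rot: [0.001, 1.0, -0.009, 0.003]
contact_force: [0.5, -0.0, -1.1]
width: 0.0164
gripper_force: 78.1
t 16.85 pos [ 0.6133 -0.2099  0.1438] yaw -91.0 F [ 0.5 -0.  -1.1] w 0.0164 g 78.1 q6 1.15
shift mm [ -93.9 -184.    -2.2] roll -1.344
ring (array([ 0.63318902, -0.17597152]), np.float64(0.005273585969807121)) ((415.5749206542969, 169.07174682617188), (6.470274448394775, 7.13607931137085), 87.22393035888672)
side bar [ 565.5 -228.9] [ 46.5 123.9] 89.74313354492188
ring (array([ 0.60696771, -0.21628887]), np.float64(0.05696111828542511)) ((459.5168762207031, 244.8761444091797), (48.20841979980469, 66.42848205566406), 93.1740951538086)
```

```bash

python3 -m crank '{"translation":[[-7,-14,-5],[-14,-28,-5],[-18,-36,0],[-18,-36,0],[-18,-34,0],[-12,-24,0],[-5,-10,0],[-2,-2,0]],"roll":[-0.08,0,0,0,0,0,0,0],"fingers":[0,0,0,0,0,0,0,0]}' |grep -E "pos|contact"
python3 -m crank '{"translation":[[0,0,0],[0,0,0],[0,0,0],[0,0,0],[0,0,0],[0,0,0],[0,0,0],[0,0,0]],"roll":[-0.14,-0.14,-0.14,-0.14,-0.14,-0.14,-0.14,-0.14],"fingers":[0,0,0,0,0,0,0,0]}' |grep -E "pos|contact"
python3 -m crank '{"translation":[[0,0,0],[0,0,0],[0,0,0]],"roll":[-0.1,-0.045,0],"fingers":[0,0,0]}' |grep -E "pos|contact"
python3 - <<'E'
from h import *
delta(.5225,-.0243,.12,-14)
z=manip.get_state()["position"][2]-.0055
n="side";im=get_image(n);b=(250,120,400,260);y=np.vstack(blobs(im,"yellow",b));bl=np.vstack(blobs(im,"blue",b))
h=cv2.convexHull(bl).reshape(-1,2);print(bl.min(0),bl.max(0),y.min(0),y.max(0),z);print("ring",circ(cast(n,h,z+.012)),cv2.fitEllipse(h))
for c in (bl,):
    l,r=c[c[:,0].argmin()],c[c[:,0].argmax()];print("lr",l,r,cast(n,[l,r],z+.012).mean(0))
o=blobs(im,"orange",(285,215,355,275))
if o: o=np.vstack(o);print("orange px",o.min(0),o.max(0))
cv2.imwrite("pics/r.png",im)
E
```

```text
position: [0.5065, -0.0301, 0.1497]
contact_force: [-0.0, -0.4, -1.3]
position: [0.5084, -0.0325, 0.1499]
contact_force: [0.2, 0.7, -0.4]
position: [0.5083, -0.0323, 0.15]
contact_force: [-0.6, 0.1, -1.2]
t 18.85 pos [ 0.5083 -0.0323  0.15  ] yaw -14.0 F [-0.6  0.1 -1.2] w 0.0166 g 78.2 q6 0.04
shift mm [11.2 11.8 30. ] roll -0.0
[290 209] [349 247] [299 186] [340 230] 0.14446648651808644
ring (array([ 0.50490329, -0.03788508]), np.float64(0.05473432667908495)) ((319.17425537109375, 225.56222534179688), (42.01469421386719, 65.250244140625), 90.2662353515625)
lr [290 216] [349 223] [ 0.51576022 -0.02683685]
orange px [306 247] [335 259]
```

```bash

python3 -m crank '{"translation":[[6,6,0],[5.2,5.5,0],[0,0,0],[0,0,0]],"roll":[0,0,0,0],"fingers":[0,0,0,0]}' |grep -E "pos|contact"
python3 - <<'E'
from h import *
delta(.522,-.0243,.12,-14)
p=manip.get_state()["position"];z=p[2]-.0055
n="side";im=get_image(n);b=(250,120,400,260);y=np.vstack(blobs(im,"yellow",b));bl=np.vstack(blobs(im,"blue",b))
c=camera_info(n);pr=lambda P:cv2.projectPoints(np.array(P,float),np.array(c["rvec"]),np.array(c["tvec"]),np.array(c["mtx"]),None)[0].reshape(-1,2)
print("ring px",bl.min(0),bl.max(0),(bl.min(0)+bl.max(0))/2,"bar",y.min(0),y.max(0))
def ext(x,yy,ang):
    t=np.linspace(0,2*np.pi,90);R=[[x+.046*np.cos(a),yy+.046*np.sin(a),z+h] for a in t for h in(0,.024)]
    u=[np.cos(ang),np.sin(ang)];v=[-u[1],u[0]]
    B=[[x+s*.044*u[0]+q*.009*v[0],yy+s*.044*u[1]+q*.009*v[1],z+.068] for s in(-1,1) for q in(-1,1)]
    q=pr(R);w=pr(B);return q.min(0).round(1),q.max(0).round(1),w.min(0).round(1),w.max(0).round(1)
print("exp",ext(p[0],p[1],np.radians(76)));print("exp side-jar",ext(.5203,-.0265,np.radians(76)))
E
```

```text
position: [0.5216, -0.0226, 0.1504]
contact_force: [-0.3, 0.2, -1.6]
t 19.3 pos [ 0.5216 -0.0226  0.1504] yaw -13.9 F [-0.3  0.2 -1.6] w 0.0167 g 78.3 q6 0.07
shift mm [-1.5  0.8 30.4] roll 0.002
ring px [292 203] [350 240] [321.  221.5] bar [300 181] [341 224]
exp (array([289.2, 195.6]), array([350.3, 239.8]), array([298.9, 171.3]), array([341.9, 197.3]))
exp side-jar (array([290.4, 196.7]), array([351.7, 241.1]), array([300.1, 172.3]), array([343.4, 198.5]))
```

```bash

python3 -m crank '{"translation":[[-0.8,0.5,5],[0,0,10],[0,0,12],[0,0,10],[0,0,6],[0,0,3],[0,0,0]],"roll":[0,0,0,0,0,0,0],"fingers":[0,0,0,0,0,0,0]}' |grep -E "pos|contact"
python3 -m crank '{"translation":[[0,0,4],[0,0,0]],"roll":[0,0],"fingers":[0,0]}' |grep -E "pos|contact"
python3 -m crank '{"translation":[[0,0,4],[0,0,0]],"roll":[0,0],"fingers":[0,0]}' |grep -E "pos|contact"
```

```text
position: [0.5213, -0.0237, 0.1039]
contact_force: [0.1, 0.1, -1.0]
position: [0.5216, -0.0237, 0.1004]
contact_force: [-0.7, -0.7, -1.1]
position: [0.5213, -0.0237, 0.0962]
contact_force: [0.1, 0.1, -1.5]
```

```bash

python3 -m crank '{"translation":[[0,0,4],[0,0,0]],"roll":[0,0],"fingers":[0,0]}' |grep -E "pos|contact"
python3 -m crank '{"translation":[[0,0,3],[0,0,0]],"roll":[0,0],"fingers":[0,0]}' |grep -E "pos|contact"
python3 -m crank '{"translation":[[0,0,2],[0,0,0]],"roll":[0,0],"fingers":[0,0]}' |grep -E "pos|contact"
```

```text
position: [0.5212, -0.0236, 0.092]
contact_force: [0.2, -0.0, -2.3]
position: [0.5213, -0.0236, 0.0891]
contact_force: [0.1, -0.1, -0.5]
position: [0.5214, -0.0237, 0.0872]
contact_force: [-0.7, -0.5, -1.0]
```

```bash

python3 -m crank '{"translation":[[0,0,1],[0,0,0]],"roll":[0,0],"fingers":[0,0]}' |grep -E "pos|contact"
python3 -m crank '{"translation":[[0,0,1],[0,0,0]],"roll":[0,0],"fingers":[0,0]}' |grep -E "pos|contact"
python3 -m crank '{"translation":[[0,0,1],[0,0,0]],"roll":[0,0],"fingers":[0,0]}' |grep -E "pos|contact"
```

```text
position: [0.5217, -0.0237, 0.0865]
contact_force: [0.0, 0.1, -1.0]
position: [0.5217, -0.0238, 0.0864]
contact_force: [-2.3, -1.0, 4.3]
position: [0.5218, -0.0238, 0.0864]
contact_force: [-2.9, 0.6, 10.0]
```

```bash

python3 -m crank '{"translation":[[0,0,-1.2],[0,0,0],[0,0,0],[0,0,0],[0,0,0],[0,0,0]],"roll":[0,0.06,0.06,0.06,0.06,0],"fingers":[0,0,0,0,0,0]}' |grep -E "pos|contact"
python3 -c "
from h import *
delta(.522,-.0238,.0864,-79);print(manip.get_state()['moment'])"
```

```text
position: [0.5223, -0.0238, 0.0865]
contact_force: [-0.5, 0.2, 5.1]
t 22.25 pos [ 0.5223 -0.0238  0.0865] yaw -27.7 F [-0.5  0.2  5.1] w 0.0168 g 79.1 q6 0.3
shift mm [-0.2 -0.3  0.1] roll 0.896
[ 0.03689757  0.14839831 -0.06596661]
```

Turning freely; continue.

```bash

python3 -m crank '{"translation":[[0,0,-0.6],[0,0,0],[0,0,0],[0,0,0],[0,0,0],[0,0,0],[0,0,0]],"roll":[0.08,0.08,0.08,0.08,0.08,0.08,0],"fingers":[0,0,0,0,0,0,0]}' |grep -E "pos|contact"
python3 -c "
from h import *
delta(.522,-.0238,.0864,-79);print(manip.get_state()['moment'])"
```

```text
position: [0.522, -0.0237, 0.0865]
contact_force: [0.7, 0.5, 3.0]
t 22.95 pos [ 0.522  -0.0237  0.0865] yaw -55.1 F [0.7 0.5 3. ] w 0.0164 g 78.8 q6 0.78
shift mm [-0.   0.1  0.1] roll 0.417
[ 0.03693482  0.00239635 -0.08218137]
```

```bash

python3 -m crank '{"translation":[[0,0,-0.3],[0,0,0],[0,0,0],[0,0,0],[0,0,0],[0,0,0],[0,0,0]],"roll":[0.07,0.07,0.07,0.07,0.07,0.067,0],"fingers":[0,0,0,0,0,0,0]}' |grep -E "pos|contact"
python3 -c "
from h import *
delta(.522,-.0238,.0864,-79);print(manip.get_state()['moment'])"
```

```text
position: [0.5218, -0.0237, 0.0865]
contact_force: [0.9, 0.6, 0.4]
t 23.65 pos [ 0.5218 -0.0237  0.0865] yaw -78.9 F [0.9 0.6 0.4] w 0.0164 g 78.6 q6 1.2
shift mm [0.2 0.2 0.1] roll 0.001
[-0.05495901 -0.09736298  0.01851873]
```

```bash

python3 -m crank '{"translation":[[0,0,0],[0,0,0],[0,0,0],[0,0,0],[0,0,-10],[0,0,-30],[0,0,-35],[0,0,-35]],"roll":[0,0,0,0,0,0,0,0],"fingers":[0.5,0.5,0.5,0.5,0.5,0.5,0.5,0.5]}' |grep -E "pos|contact"
python3 -m crank '{"translation":[[0,20,0],[0,45,0],[0,45,0],[0,45,0],[0,45,0],[0,20,0],[0,0,0]],"roll":[0,0,0,0,0,0,0],"fingers":[0.5,0.5,0.5,0.5,0.5,0.5,0.5]}' |grep -E "pos|contact"
python3 - <<'E'
from h import *
t=get_image("top");s=get_image("side")
m=cv2.inRange(cv2.cvtColor(t,cv2.COLOR_BGR2HSV),(22,100,225),(34,255,255));m[:170]=0;m[300:]=0;m[:,:260]=0;m[:,370:]=0
c=max(cv2.findContours(m,0,1)[0],key=cv2.contourArea).reshape(-1,2)
print("bar",cv2.minAreaRect(cast("top",c,.148).astype(np.float32)*1000))
for n,im,b in(("top",t,(260,170,370,300)),("side",s,(270,190,380,280))):
    h=cv2.convexHull(np.vstack(blobs(im,"blue",b))).reshape(-1,2);print(n,"ring",circ(cast(n,h,.092)),cv2.fitEllipse(h)[2])
w=[]
for q in blobs(t,"red",(280,210,350,290),3):print("red",q.mean(0))
cv2.imwrite("pics/f.png",np.hstack([cv2.resize(i,(400,500),interpolation=2) for i in(t[200:300,275:355],s[190:290,280:360])]))
E
```

```text
position: [0.5214, -0.0237, 0.1984]
contact_force: [1.6, 0.3, 0.2]
position: [0.5637, -0.2425, 0.1966]
contact_force: [0.1, 0.5, -0.6]
bar ((520.8079223632812, -24.008886337280273), (87.24283599853516, 17.32451820373535), 11.169529914855957)
top ring (array([ 0.5224648, -0.0244899]), np.float64(0.04598191710289091)) 89.00910949707031
side ring (array([ 0.52167839, -0.02643953]), np.float64(0.055169455897737835)) 90.47836303710938
```

View pics/f.png

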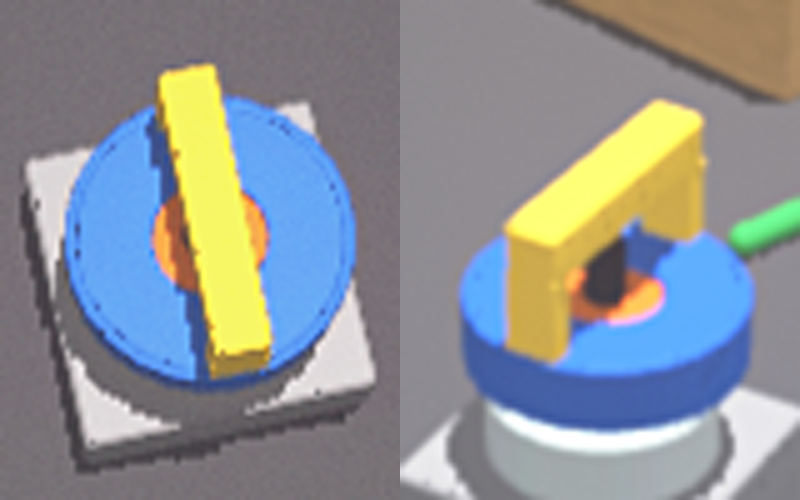

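The last view shows the ring level on the jar, with the knob visible under the bar. The bar is at 11.2° and the block, and so the wings, at about 12°. The gripper is clear of everything.

```bash
python3 -c "
from rig import manip
print(manip.sign_off())"
```

```text
the job is handed in; nothing more can be done
None
```

The jar is closed and handed in at about 25 s: the disk is fully home and the ring sits level, twisted clockwise until the bar is within about 1° of the foam block's edge, taken as the wings' line (the one direct look at the wings read about 3° less).

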